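# Unhook a carded buff and rack it

## Task

Take the carded white felt buff (the pack with the blue header clips) off its display hook, lifting it up and over the bent-up end of the wire by feel with a light touch, because the hang hole tears at a pull of about 6 N and the stand must not be dragged along. Then stand it upright, still on its card, fully down in the empty slot of the wooden wheel rack and let go of it without dropping it. Leave the other pack hanging on its hook and the loose things on the bench where they are.

Things in the scene. Friction and masses are not known exactly. Their poses are not given: they have to be found in the camera images.
- buff_pack: Pack to take: stiff white card 100 wide x 136 high x 3 mm thick, blue header clips, white felt buff under a clear blister on its front (-x) face; 80 to 160 g. Origin: centre of the round hang hole (10 mm across) at mid-thickness, 14 mm below the card's top edge on its middle line. z up along the card, y along its width, x square to it. Hangs on either hook (it varies), 51 to 73 mm out from the panel.
- buff_pack_clip (a point): Middle of the blue plastic header clip on the +y top corner of the buff pack, 36.5 mm beside the hole and 1.5 mm higher; a twin sits on the -y corner (-36.5 mm). Each is 27 wide (y), 28 high and 10 mm thick (x), 5 mm to either side of the card's middle plane: the place to pinch from above. Axes as buff_pack.
- buff_pack_blister (a point): Where the middle of the buff pack's round blister (93 mm across, 19 mm deep, rigid) meets the card, 70 mm below the hole. Axes as buff_pack.
- buff_pack_foot (a point): Middle of the lower edge of the buff pack's card, 122 mm below the hole along the card; axes as buff_pack.
- disc_pack: The other pack (same card, size and axes, yellow header clips, dark red flap disc in the blister), on the other hook; origin at its hang hole. To be left hanging.
- stand: Loose grey steel counter stand, 2 kg. Origin: underside centre of its base plate (120 x 230 x 8 mm). Own x points from the hooks' free ends to the panel (roughly away from the robot), z up. Pegboard panel: front face at x = +43 mm, 220 mm wide, top at z = 186 mm.
- hook_left (a point): Where the left wire hook leaves the panel (stand's y = +60 mm, z = 170 mm; axes as stand). Round springy steel wire 5 mm thick, level and straight toward -x for 125 mm, there bent up into a tip 36 mm long plus its round end. Knocked about for years, each tip rises at 39 to 65 degrees and leans up to 32 degrees to either side: not measured, different at each hook.
- hook_right (a point): The same of the right hook (stand's y = -60 mm). The wires give about 4 N per mm at their ends. A card kept upright jams on a steep tip; upright on the straight wire the hole has 5 mm of play in all; with the card's lower edge swung 30 to 35 degrees out toward the hook's free end it passes wire and tip alike, with 1 to 4 mm of play.
- rack: Wooden wheel rack, fixed, 110 x 130 x 54 mm, origin at the centre of its underside, z up. Two slots run along its own y, open at both ends, 28 mm wide, 40 mm deep, floors 14 mm above the bench: one centred at x = -26 mm (nearer the robot, empty), the other at x = +26 mm (holds the used buff).
- rack_slot (a point): Centre of the floor of the empty slot (28 mm wide across its x, 130 mm long along its y, walls 40 mm high); axes as rack.
- used_buff: Grey-white stitched cotton buff, 100 mm across, 22 mm thick, standing on edge in the rack's other slot. Origin at the middle of its back face. Leave alone.
- copper_tee: Copper pipe tee, 76 x 51 x 25 mm, lying on the bench in front of the stand; origin under its centre. Leave alone.
- brass_tap: Brass bib tap, 28 x 100 x 62 mm, standing on the bench in front of the stand; origin under its centre. Leave alone.
- paste_tin: Round tin of polishing paste, 69 mm across, 42 mm high, on the bench to the left; origin under its centre. Leave alone.
- flux_tin: Small round tin, 55 mm across, 34 mm high, on the bench to the left; origin under its centre. Leave alone.

How it is judged (in metres and radians):
On the way:
1. the buff pack is held in the fingers, its hole free of the hook and beyond or above the tip ((x of buff_pack in the frame of stand below -0.125 m or z of buff_pack in the frame of stand above 0.22 m) and contact force between buff_pack and stand below 0.05 N and contact force between buff_pack and the fingers above 1 N), for 0.1 s.
At the end, for the whole second after the job is handed in: The buff pack stands let go and at rest in the rack's empty slot: card's lower edge on the slot floor (within 6 mm), within 25 mm of the slot's middle along it, card within 0.2 rad of upright. The other pack still hangs on its hook; stand and bystanders are where they were (z of buff_pack_foot in the frame of rack_slot between -0.006 and 0.006 m and x of buff_pack_foot in the frame of rack_slot between -0.014 and 0.014 m and y of buff_pack_foot in the frame of rack_slot between -0.025 and 0.025 m and angle between buff_pack's own z axis and vertical below 0.2 rad and linear speed of buff_pack below 0.02 m/s and contact force between buff_pack and the fingers below 0.1 N and distance between disc_pack and stand below 0.21 m and z of disc_pack in the frame of stand above 0.155 m); the robot touches nothing.
It fails at once if the buff pack is pulled or pressed against hook or stand with more than 6 N (contact force between buff_pack and stand above 6 N).
It fails at once if the stand is dragged more than 12 mm (distance of stand from where it was at the start of the episode above 0.012 m).
It fails at once if the other pack is shifted more than 30 mm (distance of disc_pack from where it was at the start of the episode above 0.03 m).
It fails at once if the buff pack is dropped (falls faster than 0.7 m/s out of the fingers) (linear speed of buff_pack above 0.7 m/s and contact force between buff_pack and the fingers below 0.1 N).
It fails at once if a bystander is shifted more than 20 mm (distance of any of used_buff, copper_tee, brass_tap, paste_tin, flux_tin from where it was at the start of the episode above 0.02 m).
It also fails if it takes over 70 s, if anything falls off the work surface, if the arm or the gripper's body presses on something with over 40 N, if the wrist force passes 120 N, or if a joint passes its speed limit or range.

## Robot

A 6-joint arm with a two-finger parallel gripper is mounted at the origin on the work surface; the furniture and walls round the work are solid. World frame = base frame: x ahead of the robot, y to its left, z up, the work surface at z = 0. Lengths are in mm, angles in degrees, forces in N, time in s.
With the tool pointing down it reaches from about 350 to 925 mm from the base axis. Payload 6.4 kg.
Tool frame: the origin (TCP) lies at the very end of the fingers, on their centre line; the grasp point (between the pads) lies 19 mm behind it; z points along the fingers, y is the line along which they close (so a half turn about z gives the same grasp; the last joint's range is limited). The gripper opens to 94 mm and grips with 3 to 60 N. Pads are 16 mm wide; open, the fingers measure 119 mm over their backs; the gripper's body (75 mm by 177 mm) begins 78 mm behind the grasp point.
Start: joints at [59.582, 14.043, 89.255, -0, 76.702, -9.975], TCP at [227.028, 609.075, 205.455] pointing down, gripper open.
Joint ranges: [-179.41, 179.41], [-58.25, 129.5], [7.25, 145.43], [-54.29, 234.29], [11.92, 165.04], [-157.13, 157.13]. Speed limits (degrees/s): [147.25, 147.25, 180, 180, 180, 180].

## Interface

Orientations are given as a 3x3 rotation matrix whose columns are the frame's x, y, z axes.
In Python, from station import r, viewer, nets gives the robot as it stands.
- The arm moves only by the tool arm_command, never from a script. Its argument "motion" is a list of rows, each a list of 7 numbers: the shift along the world's x, y, z in m, then the turn, a rotation vector about the world's x, y, z in rad, then the finger opening in m, from 0 to 0.094. A call has 1 to 10 rows; each row is the pose to reach, as a shift and turn from the pose commanded when the call began; what a row does not reach only later rows make up. A row lasts 1/10 s, in which the tool goes at most 50 mm and 8.59 degrees, less where a joint would pass 70% of its speed; a pose out of reach is approached as far as the arm can. A call with a gripper value outside its range is refused whole. The fingers move at their own pace and stop on an object; "grip_force" is the grip in N (left out, the last holds). Time passes only in rows, so rows that repeat a pose let the fingers close. It gives the time, the measured TCP pose, the force, the opening and the grip force at its end, in the units of the state.
- r.observe(): the state, without advancing time (a new reading comes with each control period).
- viewer.capture(name): name is "scene" or "top" or "wrist"; returns the picture (420x560x3 uint8, red, green, blue); there is no depth.
- viewer.get_calibration(name): a dict with "fov_y" (degrees; the focal length in pixels is half the picture's height over the tangent of half this angle, whatever the lens; pixels are square), "cx", "cy" (the principal point, pixels), "k1" (the pictures are not rectified: a ray, as slopes to the right and down, at radius r is drawn at 1 + k1 r^2 times it, then the intrinsics apply), "camera_from_world" (4x4, takes a point from world to camera coordinates); the wrist camera has in their place "tool_from_camera" (4x4, takes a point from camera to tool coordinates, whose origin is the TCP and whose axes are the flange's). Camera axes: x right, y down, z forward; pixel columns grow to the right and rows downward; lengths in mm; the calibration is good to about 2 mm. A picture is of the moment at which its call begins: read the wrist's pose just before it. get_calibration takes no time and is no camera call.
- r.finish_job(): hands the job in; it is judged then, once.
Trained networks look in the newest picture that a camera, given by its name, has taken for a name from the list of things; names that differ only in an ending like _2 or _b are one class to them, and where a whole thing is asked for, a point or a joint stands for the part that bears it (a point fixed in the world has none). Each returns a list of dicts, best first, with "score" (0 to 1); they miss things now and then, are a little off and sometimes report something else, mostly with a low value. They report only what shows in the picture. A call takes as long as a camera call.
- nets.search_frame(camera, query): "bbox" ([left, top, right, bottom] in pixels, round what is visible of it).
The state is a dict: "t": time; "qpos": joint angles; "joint_vel": joint speeds; "tau": joint torques, N m; "tool_pos": TCP position; "tcp_rot": TCP orientation; "force": force on the tool from outside, world axes, zero at the start; "ft_torque": the same for the moment, N m; "gripper_width": opening from 0.0 (shut) to 1.0 (fully open); "finger_force": force on a finger pad.
Only numpy, scipy, OpenCV 4.12 (cv2) and the standard library are available. Lean on these libraries where they do the work, as an engineer would, in place of code of your own. Each camera call takes 0.05 s, during which the arm holds its last target. There are 200 camera calls.

## Working session

There is one attempt and no reset: what is moved stays moved. The work goes in short steps, Python scripts to look and compute and a tool call to move; the robot and the scene stay as the last step left them, time stands still between calls to the robot, and variables do not carry over. Pictures are saved under pics/ and viewed, at most 10 in all, crops included, and the job is handed in when it is done.

Besides the shell and the picture viewer there is one more tool, called after ">>>" by a JSON object that holds its "name" and its "arguments". arm_command: Moves the arm, as the interface text tells. Its arguments: {"type":"object","properties":{"motion":{"type":"array"},"grip_force":{"type":"number"}},"required":["motion"]}

```bash
mkdir -p pics; ls
cat > h.py <<'E'
import numpy as np, cv2
from station import r, viewer, nets
def cal(n):
    c=viewer.get_calibration(n); f=210/np.tan(np.radians(c['fov_y'])/2)
    return c,f
def T(n,s=None):
    c,f=cal(n)
    if 'camera_from_world' in c: return np.array(c['camera_from_world']),c,f
    s=s or r.observe(); W=np.eye(4); W[:3,:3]=s['tcp_rot']; W[:3,3]=s['tool_pos']
    return np.linalg.inv(W@np.array(c['tool_from_camera'])),c,f
def ray(n,uv,TT=None):
    M,c,f=TT or T(n)
    d=(np.array(uv,float)-[c['cx'],c['cy']])/f
    u=d.copy()
    for _ in range(20): u=d/(1+c['k1']*(u@u))
    R=M[:3,:3]; o=-R.T@M[:3,3]; v=R.T@np.r_[u,1]
    return o,v/np.linalg.norm(v)
def proj(n,P,TT=None):
    M,c,f=TT or T(n)
    p=M[:3,:3]@np.array(P,float)+M[:3,3]; u=p[:2]/p[2]
    return u*(1+c['k1']*(u@u))*f+[c['cx'],c['cy']]
def onplane(n,uv,z,TT=None):
    o,v=ray(n,uv,TT); return o+v*(z-o[2])/v[2]
def tri(rays):
    A=0;b=0
    for o,v in rays:
        P=np.eye(3)-np.outer(v,v); A=A+P; b=b+P@o
    return np.linalg.solve(A,b)
E
python3 - <<'E'
from h import *
s=r.observe(); print({k:np.round(v,3).tolist() for k,v in s.items()})
for n in ['scene','top','wrist']:
    im=viewer.capture(n); cv2.imwrite(f'pics/{n}0.png',im[:,:,::-1])
    M,c,f=T(n); print(n,f,c['k1'],np.round(-M[:3,:3].T@M[:3,3]),np.round(M[2,:3],2))
    if n!='wrist':
      for q in ['buff_pack','buff_pack_clip','disc_pack','stand','rack','used_buff','copper_tee','brass_tap','paste_tin','flux_tin','hook_left','hook_right']:
        print(n,q,[(np.round(d['bbox']).tolist(),round(d['score'],2)) for d in nets.search_frame(n,q)[:2]])
im=np.hstack([cv2.imread(f'pics/{n}0.png') for n in ['scene','top']]);
E
```

```text
pics
{'t': 0.0, 'qpos': [59.583, 14.083, 89.325, -0.001, 76.7, -9.976], 'joint_vel': [0.02, -0.078, -0.037, -0.07, 0.085, -0.015], 'tau': [-0.001, -41.584, -31.46, 0.069, 0.033, -0.0], 'tool_pos': [226.705, 608.552, 204.36], 'tcp_rot': [[-0.937, 0.349, -0.001], [0.349, 0.937, -0.002], [0.0, -0.002, -1.0]], 'force': [-0.036, 0.028, 0.051], 'ft_torque': [0.025, 0.001, 0.044], 'finger_force': 0.0, 'gripper_width': 1.003}
scene 454.3757738813571 0.04837991965848265 [-355. -805.  670.] [ 0.67  0.62 -0.41]
scene buff_pack [([288.0, 196.0, 319.0, 242.0], 0.62)]
scene buff_pack_clip [([287.0, 198.0, 320.0, 244.0], 0.93)]
scene disc_pack [([256.0, 184.0, 284.0, 231.0], 0.68)]
scene stand [([248.0, 178.0, 334.0, 263.0], 0.63)]
scene rack [([328.0, 259.0, 394.0, 310.0], 0.85)]
scene used_buff [([351.0, 244.0, 387.0, 274.0], 0.78)]
scene copper_tee [([235.0, 262.0, 262.0, 280.0], 0.75)]
scene brass_tap [([232.0, 242.0, 264.0, 264.0], 0.71)]
scene paste_tin [([159.0, 209.0, 183.0, 224.0], 0.88)]
scene flux_tin [([200.0, 197.0, 215.0, 213.0], 0.56)]
scene hook_left [([251.0, 177.0, 334.0, 260.0], 
[... 312 characters left out ...]
op stand [([246.0, 167.0, 323.0, 227.0], 0.91), ([289.0, 196.0, 326.0, 211.0], 0.59)]
top rack [([358.0, 194.0, 405.0, 234.0], 0.83)]
top used_buff [([368.0, 201.0, 402.0, 211.0], 0.62)]
top copper_tee [([282.0, 254.0, 303.0, 275.0], 0.78)]
top brass_tap [([265.0, 238.0, 287.0, 266.0], 0.72), ([245.0, 167.0, 324.0, 226.0], 0.15)]
top paste_tin [([368.0, 201.0, 400.0, 211.0], 0.7), ([290.0, 197.0, 330.0, 210.0], 0.63)]
top flux_tin [([141.0, 192.0, 161.0, 211.0], 0.87), ([360.0, 198.0, 405.0, 236.0], 0.57)]
top hook_left [([244.0, 168.0, 327.0, 227.0], 0.76)]
top hook_right [([244.0, 173.0, 322.0, 227.0], 0.66)]
wrist 318.7364604392762 -0.05225544811881747 [161. 634. 386.] [ 0.23 -0.09 -0.97]
```

Run:
```python
import cv2,numpy as np
a=cv2.imread('pics/top0.png')[150:290,230:420]; b=cv2.imread('pics/scene0.png')[165:320,225:400]
a=cv2.resize(a,None,fx=2.1,fy=2.1,interpolation=cv2.INTER_CUBIC);b=cv2.resize(b,None,fx=2.2,fy=2.2,interpolation=cv2.INTER_CUBIC)
c=np.zeros((345,800,3),np.uint8);c[:a.shape[0],:a.shape[1]]=a;c[:b.shape[0],405:405+b.shape[1]]=b
cv2.imwrite('pics/v1.png',c)
from h import *
print(onplane('top',(285,197),8),'rack',onplane('top',(381.5,214),54), 'clips',onplane('top',(293,203),190),onplane('top',(329,203),190))
for n,uv in [('tee',(292,265)),('tap',(276,252)),('flux',(151,201))]: print(n,onplane('top',uv,20))
```

```text
[568.74868949  -3.79516554   8.        ] rack [ 512.25291427 -287.74945154   54.        ] clips [538.0811867  -17.69534014 190.        ] [ 537.28632034 -113.86957993  190.        ]
tee [362.73042011 -22.15207403  20.        ]
tap [402.15970274  25.54855578  20.        ]
flux [558.8639211  398.54450641  20.        ]
```

View pics/v1.png

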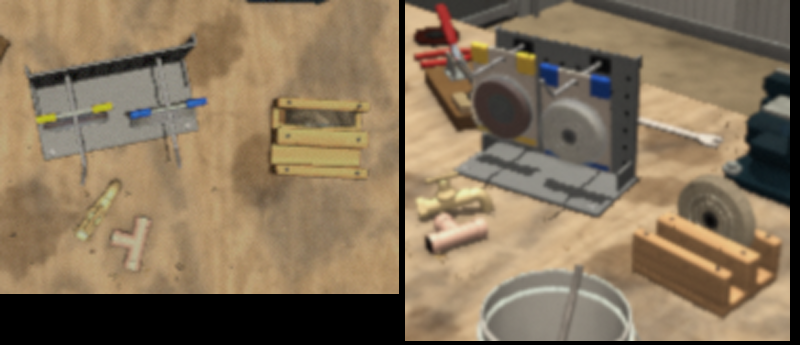

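```bash
cat >> h.py <<'E'
from scipy.spatial.transform import Rotation as Ro
def rv(Rt,s=None):
    s=s or r.observe(); return Ro.from_matrix(np.array(Rt)@np.array(s['tcp_rot']).T).as_rotvec()
E
python3 - <<'E'
from h import *
a=np.radians(12);xt=np.array([-np.cos(a),-np.sin(a),0]);zt=np.array([0,0,-1.]);R=np.c_[xt,np.cross(zt,xt),zt]
ax=np.array([-np.sin(a),np.cos(a),0])
R2=Ro.from_rotvec(-ax*np.radians(30)).as_matrix()@R
print(R2.round(2)); print(rv(R2).round(3), rv(R).round(3), np.array([420,60,330])-r.observe()['tool_pos'])
E
```

```text
[[-0.85 -0.21  0.49]
 [-0.18  0.98  0.1 ]
 [-0.5   0.   -0.87]]
[-0.039 -0.529  0.553] [ 0.    -0.     0.566] [ 192.97732689 -549.06509909  124.53709045]
```

>>> {"name": "arm_command", "arguments": {"motion": [[0.0,-0.02,0.04,0,0,0.05,0.094],[0.02,-0.06,0.08,0,0,0.15,0.094],[0.03,-0.1,0.12,-0.01,-0.1,0.25,0.094],[0.05,-0.15,0.125,-0.015,-0.2,0.35,0.094],[0.07,-0.2,0.125,-0.02,-0.3,0.45,0.094],[0.09,-0.25,0.125,-0.039,-0.4,0.5,0.094],[0.1,-0.3,0.125,-0.039,-0.529,0.553,0.094],[0.12,-0.35,0.125,-0.039,-0.529,0.553,0.094],[0.14,-0.395,0.125,-0.039,-0.529,0.553,0.094],[0.155,-0.44,0.125,-0.039,-0.529,0.553,0.094]]}}

```text
t: 2.35
tool_pos: [372.5, 193.6, 330.8]
tcp_rot: [[-0.846, -0.21, 0.491], [-0.182, 0.978, 0.105], [-0.502, -0.0, -0.865]]
force: [0.6, 0.7, -0.2]
gripper_width: 0.994
finger_force: 0.0
```

>>> {"name": "arm_command", "arguments": {"motion": [[0.013,-0.04,0,0,0,0,0.094],[0.025,-0.08,0,0,0,0,0.094],[0.038,-0.11,0,0,0,0,0.094],[0.038,-0.11,0,0,0,0,0.094],[0.038,-0.11,0,0,0,0,0.094]]}}

```text
t: 2.85
tool_pos: [410.7, 84.3, 330.5]
tcp_rot: [[-0.848, -0.206, 0.489], [-0.178, 0.979, 0.103], [-0.5, 0.0, -0.866]]
force: [-0.2, -0.2, -1.0]
gripper_width: 1.001
finger_force: 0.0
```

Run:
```python
from h import *
s=r.observe(); print(np.round(s['tool_pos']),s['tcp_rot'].round(2).tolist() if hasattr(s['tcp_rot'],'round') else s['tcp_rot'],s['t'])
import pickle; im=viewer.capture('wrist'); cv2.imwrite('pics/wA.png',im[:,:,::-1]); pickle.dump(T('wrist',s),open('TA.pkl','wb'))
cv2.imwrite('pics/v2.png',cv2.resize(im[:,:,::-1],(800,600),interpolation=cv2.INTER_CUBIC))
```

```text
[411.  84. 330.] [[-0.85, -0.21, 0.49], [-0.18, 0.98, 0.1], [-0.5, 0.0, -0.87]] 2.85
```

View pics/v2.png

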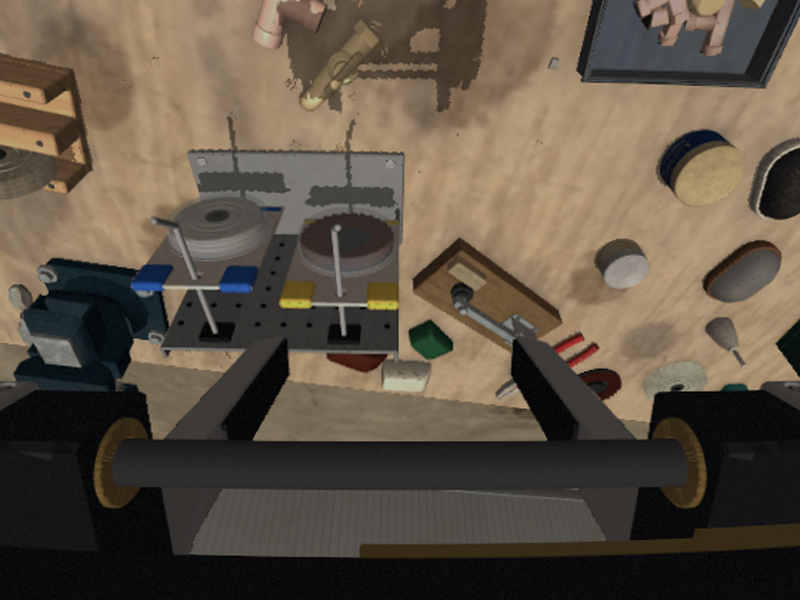

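>>> {"name": "arm_command", "arguments": {"motion": [[0,-0.04,-0.01,0,0,0,0.094],[0,-0.08,-0.02,0,0,0,0.094],[0,-0.12,-0.04,0,0,0,0.094],[0,-0.14,-0.05,0,0,0,0.094],[0,-0.14,-0.05,0,0,0,0.094],[0,-0.14,-0.05,0,0,0,0.094]]}}

```text
t: 3.5
tool_pos: [410.9, -53.7, 280.8]
tcp_rot: [[-0.847, -0.21, 0.489], [-0.182, 0.978, 0.106], [-0.5, 0.001, -0.866]]
force: [-0.1, -0.3, 0.3]
gripper_width: 0.997
finger_force: 0.0
```

Run:
```python
from h import *
s=r.observe(); print(np.round(s['tool_pos']),s['t'])
import pickle; im=viewer.capture('wrist'); cv2.imwrite('pics/wB.png',im[:,:,::-1]); pickle.dump(T('wrist',s),open('TB.pkl','wb'))
for q in ['buff_pack','buff_pack_clip','rack']: print(q,[(np.round(d['bbox']).tolist(),round(d['score'],2)) for d in nets.search_frame('wrist',q)[:2]])
cv2.imwrite('pics/v3.png',cv2.resize(im[40:280,60:380,::-1],(800,600),interpolation=cv2.INTER_CUBIC))
a,v=Ro,0
az=np.radians(12);zt=np.array([0,0,-1.]);y=np.array([np.cos(az),np.sin(az),0]);x=np.cross(y,zt)
print(np.c_[x,y,zt].round(2),rv(np.c_[x,y,zt]).round(3))
```

```text
[411. -54. 281.] 3.5
buff_pack [([202.0, 173.0, 293.0, 256.0], 0.92)]
buff_pack_clip [([202.0, 172.0, 293.0, 253.0], 0.83), ([11.0, 56.0, 143.0, 169.0], 0.3)]
rack [([11.0, 57.0, 145.0, 171.0], 0.8), ([203.0, 174.0, 292.0, 254.0], 0.22)]
[[-0.21  0.98  0.  ]
 [ 0.98  0.21  0.  ]
 [ 0.    0.   -1.  ]] [ 0.317  0.488 -1.535]
```

View pics/v3.png

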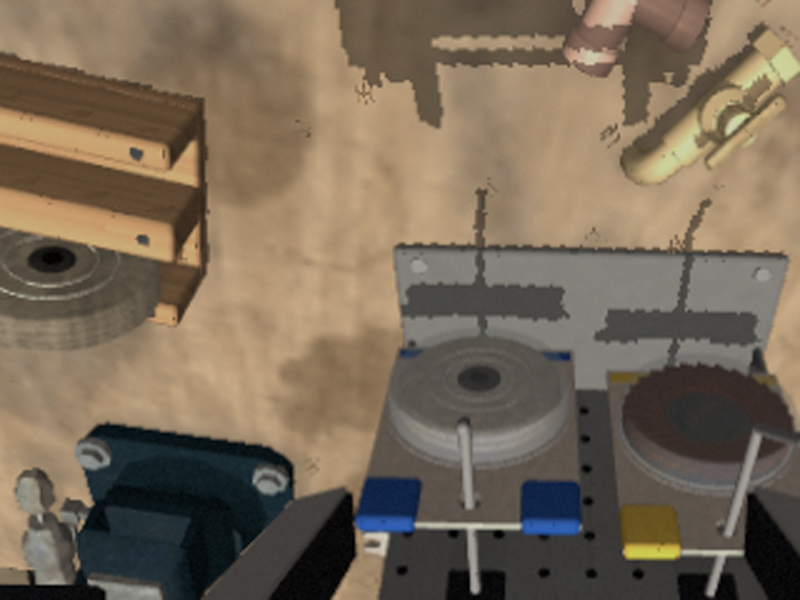

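Run:
```python
from h import *
import pickle
A=pickle.load(open('TA.pkl','rb'));B=pickle.load(open('TB.pkl','rb'))
a=lambda u,v:ray('wrist',(u*.7,v*.7),A)
b=lambda u,v:ray('wrist',(u/2.5+60,v/2.5+40),B)
P={}
for n,p,q in [('clipR',(152,278),(389,503)),('clipL',(238,278),(550,507)),('tip',(153,222),(463,425)),('root',(218,333),(475,585)),('dtip',(337,228),(757,432)),('baseL-front',(404,153),(785,256)),('baseR-front',(190,151),(396,247)),('ycR',(297,294),(650,532))]:
    P[n]=tri([a(*p),b(*q)]); print(n,P[n].round(1))
# base corners at z=8
print(onplane('wrist',(404*.7,153*.7),8,A),onplane('wrist',(190*.7,151*.7),8,A),onplane('wrist',(785/2.5+60,256/2.5+40),8,B),onplane('wrist',(396/2.5+60,247/2.5+40),8,B))
# rack top corners in B
print([onplane('wrist',(u/2.5+60,v/2.5+40),54,B).round() for u,v in [(203,98),(168,163),(200,190),(175,262),(205,210),(180,325)]])
```

```text
clipR [549.8 -97.9 171.5]
clipL [535.3 -26.3 172.1]
tip [467.  -73.5 199. ]
root [617.2 -49.5 164.7]
dtip [472.2  48.4 168.8]
baseL-front [483.4 104.3   0.7]
baseR-front [ 525.1 -119.8    1.9]
ycR [543.   23.  172.7]
[479.00006289 103.52199312   8.        ] [ 521.10084453 -117.25886804    8.        ] [480.17639026 100.83597968   8.        ] [ 521.6042031  -119.34254702    8.        ]
[array([ 432., -206.,   54.]), array([ 467., -225.,   54.]), array([ 479., -211.,   54.]), array([ 524., -227.,   54.]), array([ 489., -209.,   54.]), array([ 566., -229.,   54.])]
```

>>> {"name": "arm_command", "arguments": {"motion": [[0.01,0,0,0.028,0.044,-0.14,0.06],[0.02,-0.005,0,0.056,0.088,-0.28,0.05],[0.04,-0.01,0,0.084,0.132,-0.42,0.05],[0.06,-0.02,0,0.112,0.176,-0.56,0.05],[0.08,-0.03,0,0.14,0.22,-0.7,0.05],[0.1,-0.04,0,0.168,0.264,-0.84,0.05],[0.12,-0.044,0,0.196,0.308,-0.98,0.05],[0.139,-0.044,0,0.224,0.352,-1.12,0.05],[0.139,-0.044,0,0.252,0.396,-1.26,0.05],[0.139,-0.044,0,0.28,0.44,-1.4,0.05]]}}

```text
t: 4.7
tool_pos: [550.7, -97.6, 280.8]
tcp_rot: [[-0.333, 0.942, 0.04], [0.942, 0.334, -0.032], [-0.044, 0.027, -0.999]]
force: [0.2, 0.5, 0.0]
gripper_width: 0.531
finger_force: 0.0
```

Run:
```python
from h import *
az=np.radians(11.3);zt=np.array([0,0,-1.]);y=np.array([np.cos(az),np.sin(az),0]);x=np.cross(y,zt)
s=r.observe();print(rv(np.c_[x,y,zt]).round(3),s['tool_pos'],s['qpos'])
```

```text
[ 0.035  0.038 -0.143] [550.73746661 -97.60191454 280.8070599 ] [-21.20545546  -3.03834696  99.75215443  -0.90963852  80.45380948
 -40.56427342]
```

>>> {"name": "arm_command", "arguments": {"motion": [[0,0,0,0.035,0.038,-0.143,0.05],[0,0,0,0.035,0.038,-0.143,0.05],[0,0,0,0.035,0.038,-0.143,0.05]]}}

```text
t: 5.0
tool_pos: [550.1, -98.5, 280.6]
tcp_rot: [[-0.203, 0.979, 0.002], [0.979, 0.203, -0.002], [-0.002, 0.002, -1.0]]
force: [-0.7, 0.5, -0.4]
gripper_width: 0.528
finger_force: 0.0
```

Run:
```python
from h import *
s=r.observe(); print(np.round(s['tool_pos'],1),np.round(s['tcp_rot'],3).tolist(),s['t'])
import pickle; im=viewer.capture('wrist'); cv2.imwrite('pics/wC.png',im[:,:,::-1]); pickle.dump(T('wrist',s),open('TC.pkl','wb'))
TC=T('wrist',s)
for p in [(549.8,-97.9,171.5),(535.3,-26.3,172),(467,-73.5,199),(490,-71.6,170),(613,-48,170)]: print(proj('wrist',p,TC).round())
c=im[:,:,::-1]; cv2.imwrite('pics/v4.png',cv2.resize(c,(800,600),interpolation=cv2.INTER_CUBIC))
```

```text
[550.1 -98.5 280.6] [[-0.203, 0.979, 0.002], [0.979, 0.203, -0.002], [-0.002, 0.002, -1.0]] 5.0
[279. 205.]
[279. 124.]
[187. 165.]
[221. 164.]
[358. 166.]
```

View pics/v4.png

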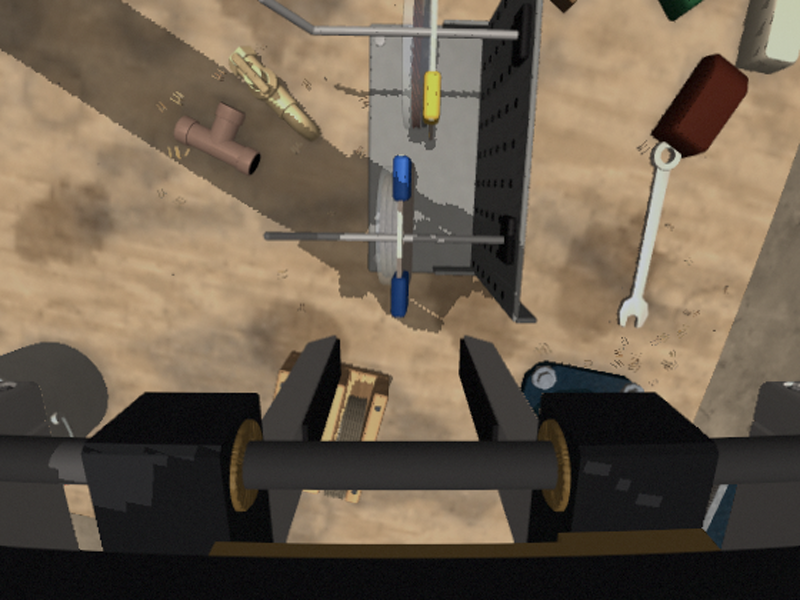

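Run:
```python
import cv2,numpy as np
B=cv2.imread('pics/wB.png')[200:290,215:290];C=cv2.imread('pics/wC.png')[140:190,175:295]; A=cv2.imread('pics/wA.png')[145:240,95:165]
o=np.zeros((600,800,3),np.uint8)
def put(i,x,y,f):
    i=cv2.resize(i,None,fx=f,fy=f,interpolation=cv2.INTER_NEAREST);o[y:y+i.shape[0],x:x+i.shape[1]]=i
put(B,0,0,4);put(A,310,0,4);put(C,0,385,4)
cv2.imwrite('pics/v5.png',o)
```

```text
(no output)
```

View pics/v5.png

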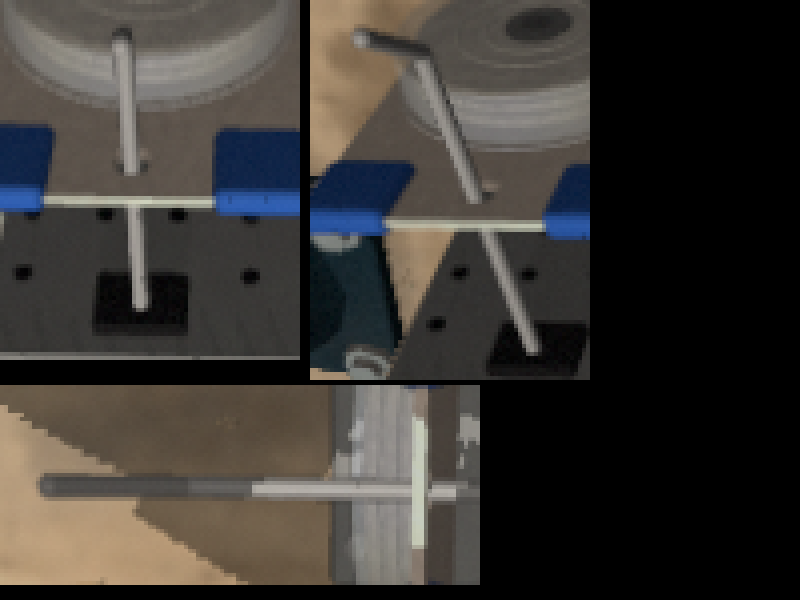

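Run:
```python
from h import *
import pickle
from scipy.optimize import least_squares
TT={k:pickle.load(open(f'T{k}.pkl','rb')) for k in 'ABC'}
obs=[('A','bend',(123,158.75)),('A','end',(108,155)),('A','root',(150.75,232.5)),('B','end',(245.5,208.25)),('B','bend',(246,210.75)),('B','root',(250,277)),('C','end',(185.75,165.25)),('C','bend',(221.8,165.5)),
('A','cR',(106.4,194.6)),('A','cL',(166.6,194.6)),('B','cR',(215.6,241.2)),('B','cL',(280,242.8)),('C','cR',(280,207)),('C','cL',(281,124))]
def model(p):
    c,s=np.cos(p[3]),np.sin(p[3]);X=np.array([c,s,0]);Y=np.array([-s,c,0]);Z=np.array([0,0,1])
    root=p[:3];bend=root-125*X
    d=-np.cos(p[4])*X+np.sin(p[4])*(np.cos(p[5])*Z+np.sin(p[5])*Y)
    hole=root-p[6]*X+Z*p[7]; yc=np.cos(p[8])*Y-np.sin(p[8])*X
    return dict(root=root,bend=bend,end=bend+37.5*d,d=d,hole=hole,cR=hole+1.5*Z-36.5*yc,cL=hole+1.5*Z+36.5*yc)
def res(p):
    m=model(p);e=[]
    for k,n,uv in obs: e+=list(proj('wrist',m[n],TT[k])-uv)
    return np.r_[e,(p[2]-170)/2*1.,(p[7]+2.5)/1]
f=least_squares(res,[613,-48,170,.195,.9,0,72,-2.5,0],loss='soft_l1')
p=f.x;m=model(p)
print(p.round(3),'elev/lean deg',np.degrees(p[[3,4,5,8]]).round(1));print({k:v.round(2) for k,v in m.items()});print(f.fun[:28].reshape(-1,2).round(1).tolist())
```

```text
[ 6.14567e+02 -4.97000e+01  1.71149e+02  1.77000e-01  8.24000e-01
  1.02000e-01  7.19300e+01 -2.04200e+00  1.50000e-02] elev/lean deg [10.1 47.2  5.8  0.8]
{'root': array([614.57, -49.7 , 171.15]), 'bend': array([491.51, -71.68, 171.15]), 'end': array([465.95, -73.41, 198.53]), 'd': array([-0.68, -0.05,  0.73]), 'hole': array([543.76, -62.35, 169.11]), 'cR': array([550.7 , -98.18, 170.61]), 'cL': array([536.81, -26.52, 170.61])}
[[-0.1, -0.5], [-0.3, -1.9], [0.7, 2.0], [-0.4, 1.8], [-0.6, -1.9], [-0.6, 1.0], [0.0, -0.8], [0.4, -0.8], [0.4, -0.4], [0.2, 0.2], [-0.4, 0.4], [-0.4, -0.3], [-0.0, -2.0], [0.0, 1.0]]
```

>>> {"name": "arm_command", "arguments": {"motion": [[0,0,-0.04,0,0,0,0.05],[0,0,-0.075,0,0,0,0.04],[0,0,-0.1,0,0,0,0.03],[0,0,-0.115,0,0,0,0.026],[0,0,-0.127,0,0,0,0.026],[0,0,-0.127,0,0,0,0.026]], "grip_force": 8}}

```text
t: 5.65
tool_pos: [549.1, -98.8, 152.5]
tcp_rot: [[-0.199, 0.98, -0.0], [0.98, 0.199, -0.001], [-0.001, -0.0, -1.0]]
force: [0.3, 0.3, -0.6]
gripper_width: 0.275
finger_force: 0.0
```

Run:
```python
from h import *
s=r.observe(); print(np.round(s['tool_pos'],1),s['t'],s['force'],s['ft_torque'],s['gripper_width'])
im=viewer.capture('wrist')
cv2.imwrite('pics/wD.png',im[:,:,::-1])
cv2.imwrite('pics/v6.png',cv2.resize(im[100:340,120:440,::-1],(800,600),interpolation=cv2.INTER_CUBIC))
```

```text
[549.1 -98.8 152.5] 5.65 [ 0.34957397  0.33875385 -0.60668027] [-0.05339447  0.02413165 -0.00302896] 0.27510056737808697
```

View pics/v6.png

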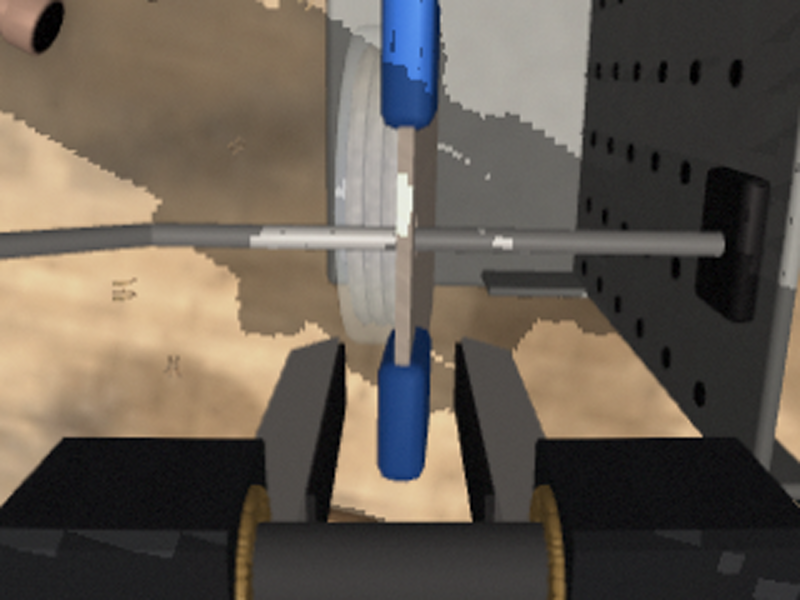

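>>> {"name": "arm_command", "arguments": {"motion": [[0,0,0,0,0,0,0.016],[0,0,0,0,0,0,0.012],[0,0,0,0,0,0,0.008],[0,0,0,0,0,0,0.004],[0,0,0,0,0,0,0.004]], "grip_force": 6}}

```text
t: 6.2
tool_pos: [550.3, -99.4, 154.1]
tcp_rot: [[-0.199, 0.98, 0.003], [0.98, 0.199, -0.001], [-0.002, 0.003, -1.0]]
force: [0.6, 0.2, 1.7]
gripper_width: 0.104
finger_force: 6.0
```

>>> {"name": "arm_command", "arguments": {"motion": [[0,0,0,0,0,0,0.0],[0,0,0,0,0,0,0.0],[0,0,0,0,0,0,0.0],[0,0,0,0,0,0,0.0]], "grip_force": 35}}

```text
t: 6.6
tool_pos: [550.1, -99.3, 153.8]
tcp_rot: [[-0.199, 0.98, 0.002], [0.98, 0.199, -0.001], [-0.002, 0.002, -1.0]]
force: [0.4, 0.3, 3.5]
gripper_width: 0.109
finger_force: 35.0
```

Run:
```python
from h import *
s=r.observe(); print(np.round(s['tool_pos'],2),s['t'],np.round(s['force'],2),np.round(s['ft_torque'],3),s['gripper_width']*94,s['finger_force'])
```

```text
[550.06 -99.33 153.81] 6.6 [0.41 0.33 3.55] [ 0.004 -0.119 -0.052] 10.290330386641795 35.00123083591461
```

>>> {"name": "arm_command", "arguments": {"motion": [[0,0,0.001,0,0,0,0.0],[0,0,0.001,0,0,0,0.0],[0,0,0.001,0,0,0,0.0]]}}

```text
t: 6.9
tool_pos: [549.6, -99.2, 154.2]
tcp_rot: [[-0.199, 0.98, 0.001], [0.98, 0.199, -0.001], [-0.001, 0.001, -1.0]]
force: [0.9, -0.3, 0.4]
gripper_width: 0.102
finger_force: 35.0
```

>>> {"name": "arm_command", "arguments": {"motion": [[0,0,0.001,0,0,0,0.0],[0,0,0.001,0,0,0,0.0],[0,0,0.001,0,0,0,0.0]]}}

```text
t: 7.2
tool_pos: [549.2, -99.0, 154.8]
tcp_rot: [[-0.199, 0.98, -0.0], [0.98, 0.199, -0.001], [-0.001, -0.0, -1.0]]
force: [1.3, -0.1, 0.3]
gripper_width: 0.102
finger_force: 35.0
```

>>> {"name": "arm_command", "arguments": {"motion": [[0,0,0.001,0,0,0,0.0],[0,0,0.001,0,0,0,0.0],[0,0,0.001,0,0,0,0.0]]}}

```text
t: 7.5
tool_pos: [549.7, -99.2, 156.4]
tcp_rot: [[-0.199, 0.98, 0.001], [0.98, 0.199, -0.001], [-0.001, 0.001, -1.0]]
force: [-0.0, -0.0, -0.3]
gripper_width: 0.104
finger_force: 35.0
```

>>> {"name": "arm_command", "arguments": {"motion": [[0,0,0.001,0,0,0,0.0],[0,0,0.001,0,0,0,0.0],[0,0,0.001,0,0,0,0.0]]}}

```text
t: 7.8
tool_pos: [549.8, -99.2, 157.5]
tcp_rot: [[-0.199, 0.98, 0.001], [0.98, 0.199, -0.001], [-0.001, 0.001, -1.0]]
force: [0.1, -0.1, -1.0]
gripper_width: 0.1
finger_force: 35.0
```

>>> {"name": "arm_command", "arguments": {"motion": [[0,0,0.001,0,0,0,0.0],[0,0,0.001,0,0,0,0.0],[0,0,0.001,0,0,0,0.0]]}}

```text
t: 8.1
tool_pos: [549.8, -99.2, 158.5]
tcp_rot: [[-0.199, 0.98, 0.001], [0.98, 0.199, -0.001], [-0.001, 0.001, -1.0]]
force: [-0.2, -0.9, 0.1]
gripper_width: 0.104
finger_force: 35.0
```

>>> {"name": "arm_command", "arguments": {"motion": [[0,0,0.001,0,0,0,0.0],[0,0,0.001,0,0,0,0.0],[0,0,0.001,0,0,0,0.0]]}}

```text
t: 8.4
tool_pos: [549.8, -99.2, 159.5]
tcp_rot: [[-0.199, 0.98, 0.001], [0.98, 0.199, -0.001], [-0.001, 0.001, -1.0]]
force: [0.6, -0.3, -0.7]
gripper_width: 0.103
finger_force: 35.0
```

```bash
cat >> h.py <<'E'
def avg(n=10,cam='top'):
    F=[]
    for _ in range(n):
        im=viewer.capture(cam); s=r.observe(); F.append(np.r_[s['force'],s['ft_torque']])
    F=np.array(F); print('t',round(s['t'],2),'F',F[:,:3].mean(0).round(2),'sd',F[:,:3].std(0).round(2),'M',F[:,3:].mean(0).round(3),'pos',np.round(s['tool_pos'],1)); return im,s
E
python3 - <<'E'
from h import *
im,s=avg(10,'wrist')
cv2.imwrite('pics/v7.png',cv2.resize(im[60:300,120:440,::-1],(800,600),interpolation=cv2.INTER_CUBIC))
E
```

```text
t 8.9 F [-0.01 -0.06 -1.28] sd [0.34 0.55 0.38] M [-0.095  0.048 -0.005] pos [549.8 -99.2 159.4]
```

View pics/v7.png

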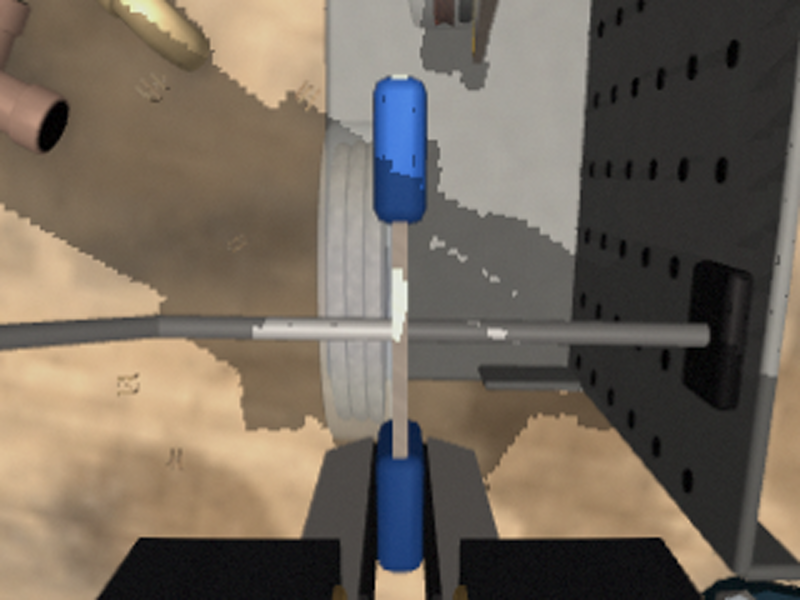

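>>> {"name": "arm_command", "arguments": {"motion": [[-0.0015,-0.0003,0,0,0,0,0],[-0.0039,-0.0007,0,0,0,0,0],[-0.0069,-0.0013,0,0,0,0,0],[-0.0098,-0.0018,0,0,0,0,0],[-0.0128,-0.0024,0,0,0,0,0],[-0.0157,-0.0029,0,0,0,0,0],[-0.0187,-0.0035,0,0,0,0,0],[-0.0216,-0.004,0,0,0,0,0],[-0.0236,-0.0044,0,0,0,0,0],[-0.0246,-0.0046,0,0,0,0,0]]}}

```text
t: 9.9
tool_pos: [524.9, -103.8, 159.4]
tcp_rot: [[-0.199, 0.98, 0.001], [0.98, 0.199, -0.001], [-0.001, 0.001, -1.0]]
force: [-0.1, 0.3, -0.8]
gripper_width: 0.106
finger_force: 35.0
```

Run:
```python
from h import *
im,s=avg(8,'wrist')
```

```text
t 10.3 F [-0.05  0.15 -1.25] sd [0.52 0.45 0.29] M [-0.121  0.029 -0.004] pos [ 525.2 -103.8  159.4]
```

>>> {"name": "arm_command", "arguments": {"motion": [[-0.0018,-0.0003,0.0,-0.008,0.041,0,0],[-0.0035,-0.0007,0.0001,-0.017,0.082,0,0],[-0.0053,-0.001,0.0002,-0.025,0.123,0,0],[-0.0071,-0.0014,0.0003,-0.033,0.164,0,0],[-0.0089,-0.0017,0.0004,-0.042,0.206,0,0],[-0.0106,-0.002,0.0005,-0.05,0.247,0,0],[-0.0124,-0.0024,0.0007,-0.058,0.288,0,0],[-0.0142,-0.0027,0.0009,-0.066,0.329,0,0],[-0.0159,-0.0031,0.0011,-0.075,0.37,0,0],[-0.0177,-0.0034,0.0013,-0.083,0.411,0,0]]}}

```text
t: 11.3
tool_pos: [507.8, -107.2, 160.5]
tcp_rot: [[-0.199, 0.895, -0.398], [0.98, 0.182, -0.082], [-0.001, -0.407, -0.914]]
force: [0.0, -0.3, -2.8]
gripper_width: 0.101
finger_force: 35.0
```

Run:
```python
from h import *
im,s=avg(12,'wrist');print(np.round(s['tcp_rot'],3).tolist())
cv2.imwrite('pics/v8.png',cv2.resize(im[60:300,80:400,::-1],(800,600),interpolation=cv2.INTER_CUBIC))
```

```text
t 11.9 F [ 0.62  0.23 -2.3 ] sd [0.92 0.56 0.7 ] M [-0.034 -0.435 -0.034] pos [ 507.5 -107.2  160.8]
[[-0.199, 0.896, -0.397], [0.98, 0.182, -0.082], [-0.001, -0.406, -0.914]]
```

View pics/v8.png

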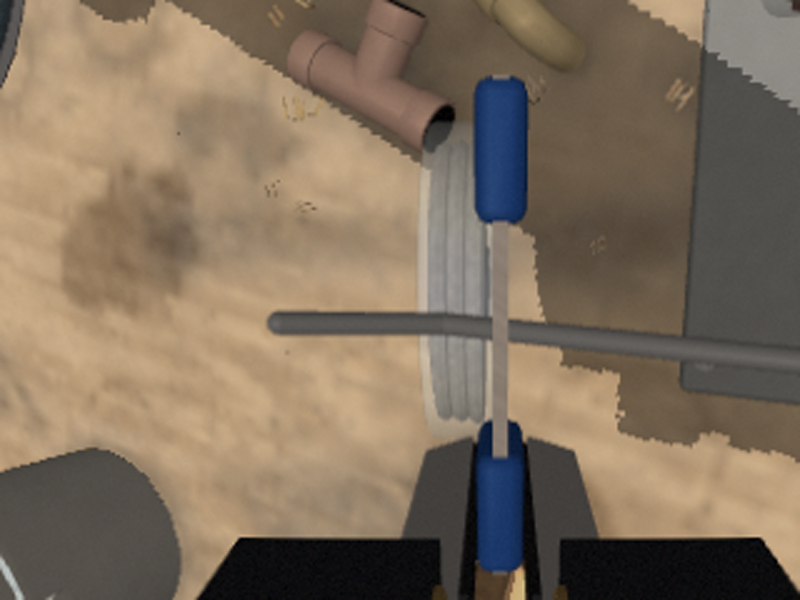

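>>> {"name": "arm_command", "arguments": {"motion": [[0,0,-0.0008,0,0,0,0],[-0.002,-0.0004,-0.0008,0,0,0,0],[-0.004,-0.0007,-0.0008,0,0,0,0],[-0.006,-0.0011,-0.0008,0,0,0,0],[-0.008,-0.0015,-0.0008,0,0,0,0],[-0.0098,-0.0018,-0.0008,0,0,0,0],[-0.0098,-0.0018,-0.0008,0,0,0,0]]}}

```text
t: 12.6
tool_pos: [497.4, -109.0, 160.0]
tcp_rot: [[-0.199, 0.896, -0.398], [0.98, 0.182, -0.082], [-0.001, -0.406, -0.914]]
force: [-0.1, -1.0, -1.1]
gripper_width: 0.107
finger_force: 35.0
```

Run:
```python
from h import *
im,s=avg(10,'wrist')
```

```text
t 13.1 F [-0.21 -0.15 -1.38] sd [0.59 0.44 0.4 ] M [-0.058 -0.259  0.015] pos [ 497.7 -109.   159.9]
```

>>> {"name": "arm_command", "arguments": {"motion": [[-0.0012,-0.0002,0.0001,-0.003,0.013,0,0],[-0.0023,-0.0004,0.0002,-0.005,0.026,0,0],[-0.0035,-0.0007,0.0003,-0.008,0.039,0,0],[-0.0046,-0.0009,0.0005,-0.01,0.052,0,0],[-0.0055,-0.001,0.0012,-0.013,0.065,0,0],[-0.0063,-0.0011,0.002,-0.016,0.078,0,0],[-0.0072,-0.0012,0.0028,-0.018,0.09,0,0],[-0.008,-0.0012,0.0036,-0.021,0.103,0,0],[-0.008,-0.0012,0.0036,-0.021,0.103,0,0]]}}

```text
t: 14.0
tool_pos: [489.7, -110.1, 163.5]
tcp_rot: [[-0.199, 0.849, -0.49], [0.98, 0.172, -0.1], [-0.001, -0.5, -0.866]]
force: [-0.1, 0.5, -0.6]
gripper_width: 0.104
finger_force: 35.0
```

Run:
```python
from h import *
im,s=avg(10,'wrist');cv2.imwrite('pics/wE.png',im[:,:,::-1])
```

```text
t 14.5 F [-0.21 -0.07 -1.21] sd [0.62 0.39 0.5 ] M [-0.038 -0.305 -0.007] pos [ 489.6 -110.2  163.6]
```

>>> {"name": "arm_command", "arguments": {"motion": [[-0.001,-0.0001,0.001,-0.003,0.013,0,0],[-0.002,-0.0002,0.002,-0.005,0.026,0,0],[-0.003,-0.0003,0.003,-0.008,0.039,0,0],[-0.004,-0.0004,0.004,-0.01,0.052,0,0],[-0.0051,-0.0005,0.005,-0.013,0.065,0,0],[-0.0061,-0.0006,0.006,-0.016,0.078,0,0],[-0.0071,-0.0007,0.007,-0.018,0.09,0,0],[-0.0081,-0.0008,0.0081,-0.021,0.103,0,0],[-0.0081,-0.0008,0.0081,-0.021,0.103,0,0]]}}

```text
t: 15.4
tool_pos: [481.6, -111.0, 171.6]
tcp_rot: [[-0.2, 0.792, -0.576], [0.98, 0.161, -0.118], [-0.001, -0.588, -0.809]]
force: [-0.5, -0.2, -1.3]
gripper_width: 0.107
finger_force: 35.0
```

Run:
```python
from h import *
im,s=avg(10,'wrist');cv2.imwrite('pics/wF.png',im[:,:,::-1])
cv2.imwrite('pics/v9.png',cv2.resize(im[60:300,80:400,::-1],(800,600),interpolation=cv2.INTER_CUBIC))
```

```text
t 15.9 F [-0.07  0.37 -1.28] sd [0.36 0.41 0.53] M [-0.019 -0.365  0.003] pos [ 481.5 -111.   171.7]
```

View pics/v9.png

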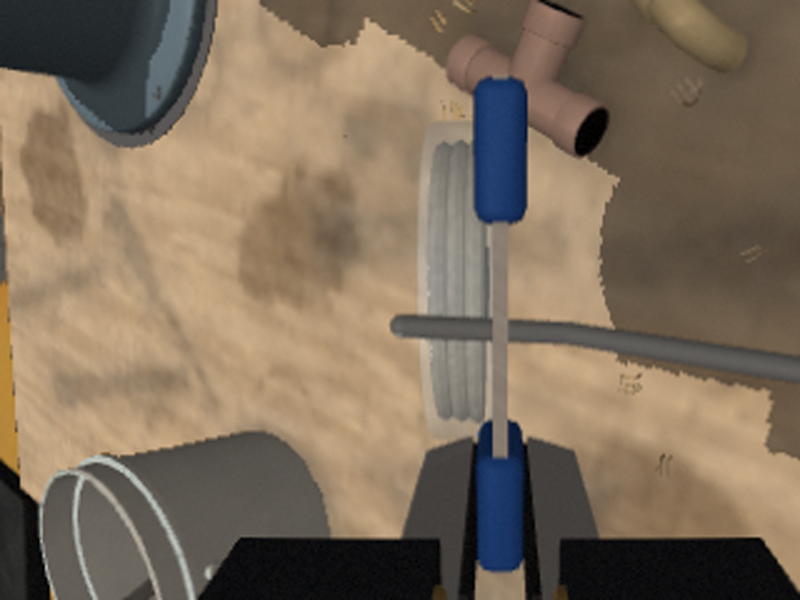

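>>> {"name": "arm_command", "arguments": {"motion": [[-0.0012,0,0.0013,0,0,0,0],[-0.0024,0,0.0026,0,0,0,0],[-0.0036,-0.0001,0.0038,0,0,0,0],[-0.0048,-0.0001,0.0051,0,0,0,0],[-0.0059,-0.0002,0.0064,0,0,0,0],[-0.0071,-0.0002,0.0077,0,0,0,0],[-0.0083,-0.0003,0.0089,0,0,0,0],[-0.0095,-0.0003,0.0102,0,0,0,0],[-0.0095,-0.0003,0.0102,0,0,0,0]]}}

```text
t: 16.8
tool_pos: [472.0, -111.3, 182.0]
tcp_rot: [[-0.199, 0.793, -0.576], [0.98, 0.161, -0.118], [-0.001, -0.588, -0.809]]
force: [0.5, 0.6, -0.5]
gripper_width: 0.105
finger_force: 35.0
```

Run:
```python
from h import *
im,s=avg(8,'wrist');cv2.imwrite('pics/wG.png',im[:,:,::-1])
```

```text
t 17.2 F [ 0.17 -0.25 -1.2 ] sd [0.31 0.43 0.56] M [-0.013 -0.394 -0.   ] pos [ 472.  -111.3  181.8]
```

>>> {"name": "arm_command", "arguments": {"motion": [[-0.0017,0,0.0018,0,0,0,0],[-0.0034,-0.0001,0.0037,0,0,0,0],[-0.0051,-0.0001,0.0055,0,0,0,0],[-0.0068,-0.0002,0.0073,0,0,0,0],[-0.0085,-0.0002,0.0092,0,0,0,0],[-0.0102,-0.0003,0.011,0,0,0,0],[-0.0128,-0.0003,0.0138,0,0,0,0],[-0.0153,-0.0004,0.0165,0,0,0,0],[-0.018,-0.0005,0.0195,0,0,0,0],[-0.018,-0.0005,0.0195,0,0,0,0]]}}

```text
t: 18.2
tool_pos: [454.0, -111.9, 201.9]
tcp_rot: [[-0.199, 0.793, -0.575], [0.98, 0.16, -0.118], [-0.001, -0.587, -0.809]]
force: [-0.4, 0.2, -1.9]
gripper_width: 0.106
finger_force: 35.0
```

Run:
```python
from h import *
im,s=avg(6,'wrist');cv2.imwrite('pics/wG.png',im[:,:,::-1])
s=r.observe()
# top view rack corners: capture top for rack measure
im=viewer.capture('top');cv2.imwrite('pics/top2.png',im[:,:,::-1])
o=np.zeros((600,800,3),np.uint8)
g=cv2.imread('pics/wG.png')[60:300,80:400]; o[:300,:400]=cv2.resize(g,(400,300))
A=cv2.imread('pics/wB.png')[40:190,0:160]; o[:375,410:790]=cv2.resize(A,(380,375),interpolation=cv2.INTER_CUBIC)[:,:380]
t=cv2.imread('pics/top0.png')[190:240,350:415]; o[310:600,0:377]=cv2.resize(t,(377,290),interpolation=cv2.INTER_CUBIC)
cv2.imwrite('pics/v10.png',o)
```

```text
t 18.5 F [-0.32  0.12 -1.2 ] sd [0.49 0.41 0.55] M [-0.023 -0.394 -0.006] pos [ 454.  -111.8  201.2]
```

View pics/v10.png

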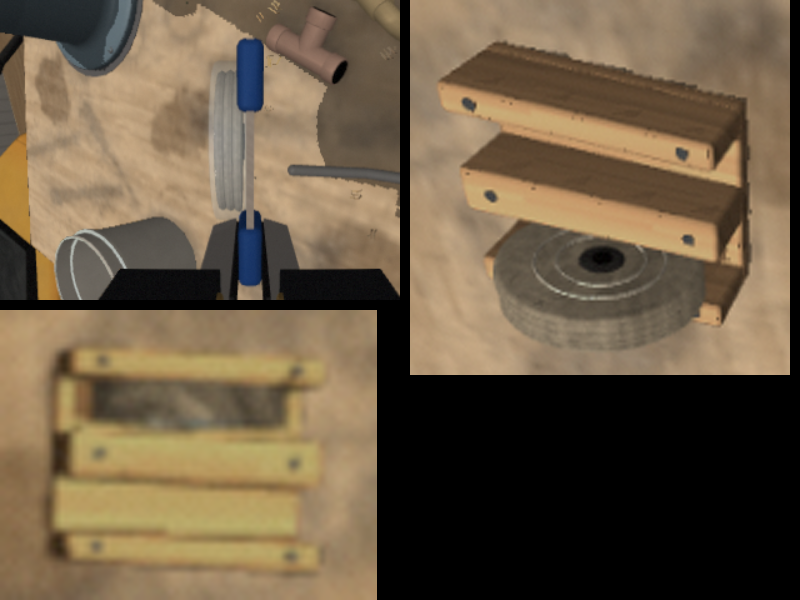

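Run:
```python
from h import *
import pickle
from scipy.optimize import least_squares
TT={k:pickle.load(open(f'T{k}.pkl','rb')) for k in 'ABC'}
top=lambda x,y:(x/5.8+350,(y-310)/5.8+190)
b=lambda x,y:((x-410)/2.375,y/2.5+40)
obs=[('top',1,-1,top(297,371)),('top',1,1,top(103,360)),('top',0,-1,top(294,463)),('top',0,1,top(98,453)),('top',-1,-1,top(291,556)),('top',-1,1,top(97,546)),
('B',-1,-1,b(468,104)),('B',-1,1,b(682,153)),('B',0,-1,b(490,196)),('B',0,1,b(687,239))]
def res(p,sep=False,use=('top','B')):
    c,s=np.cos(p[2]),np.sin(p[2]);e=[]
    for k,i,j,uv in obs:
        if k not in use: continue
        P=[p[0]+c*47.5*i-s*p[3]*j,p[1]+s*47.5*i+c*p[3]*j,54]
        q=proj('top',P) if k=='top' else proj('wrist',P,TT['B'])
        e+=list((q-uv)*(3 if k=='top' else 1))
    return np.array(e)
for use in [('top','B'),('top',),('B',)]:
    f=least_squares(res,[512,-288,0,50],kwargs=dict(use=use)); print(use,f.x.round(2),np.degrees(f.x[2]).round(2),np.abs(f.fun).max().round(2))
for z in (50,100,150,200): print('bucket',z,onplane('scene',(294,301),z).round(),onplane('wrist',(28,280),z,TT['C']).round())
s=r.observe();print(s['qpos'])
```

```text
('top', 'B') [ 5.0838e+02 -2.9401e+02 -6.0000e-02  5.0070e+01] -3.6 1.72
('top',) [ 5.0767e+02 -2.9483e+02 -6.0000e-02  5.0020e+01] -3.41 0.68
('B',) [ 5.0971e+02 -2.9264e+02 -6.0000e-02  5.0400e+01] -3.27 0.34
bucket 50 [ 303. -245.   50.] [ 217. -313.   50.]
bucket 100 [ 250. -290.  100.] [ 256. -279.  100.]
bucket 150 [ 197. -335.  150.] [ 294. -244.  150.]
bucket 200 [ 143. -380.  200.] [ 333. -209.  200.]
[-17.75048522  13.35389432  96.36701446 -17.1279526  102.10558867
 -28.04611862]
```

>>> {"name": "arm_command", "arguments": {"motion": [[-0.005,-0.01,0.01,0,0,0,0],[-0.01,-0.03,0.025,0,0,0,0],[-0.01,-0.055,0.04,0,0,0,0],[-0.01,-0.08,0.055,0.02,-0.099,0,0],[-0.01,-0.105,0.06,0.045,-0.222,0,0],[-0.01,-0.13,0.06,0.07,-0.345,0,0],[0,-0.145,0.06,0.095,-0.468,0,0],[0,-0.15,0.06,0.115,-0.567,0,0],[0,-0.15,0.06,0.125,-0.616,0,0],[0,-0.15,0.06,0.125,-0.616,0,0]]}}

```text
t: 19.55
tool_pos: [452.5, -262.9, 262.3]
tcp_rot: [[-0.196, 0.981, 0.0], [0.981, 0.196, -0.002], [-0.002, -0.0, -1.0]]
force: [-0.6, -0.2, -0.6]
gripper_width: 0.106
finger_force: 35.0
```

>>> {"name": "arm_command", "arguments": {"motion": [[0.005,-0.01,0,0,0,-0.04,0],[0.02,-0.025,0,0,0,-0.1,0],[0.035,-0.045,0,0,0,-0.16,0],[0.052,-0.06,0,0,0,-0.22,0],[0.06,-0.067,0,0,0,-0.25,0],[0.062,-0.069,0,0,0,-0.26,0],[0.062,-0.069,0,0,0,-0.26,0],[0.062,-0.069,0,0,0,-0.26,0]]}}

```text
t: 20.35
tool_pos: [515.8, -330.3, 261.3]
tcp_rot: [[0.059, 0.998, -0.001], [0.998, -0.059, -0.001], [-0.001, -0.001, -1.0]]
force: [0.1, 0.4, -0.7]
gripper_width: 0.104
finger_force: 35.0
```

```bash
cat > scr.py <<'E'
from h import *
import sys
R0=np.array([508.7,-293.7]);yaw=np.radians(-3.4);c,sn=np.cos(yaw),np.sin(yaw)
im,s=avg(4,'wrist');TT=T('wrist',s);cv2.imwrite(sys.argv[1],im[:,:,::-1])
print(np.round(s['tool_pos'],1),np.round(s['tcp_rot'],3).tolist(),s['gripper_width']*94)
g=cv2.cvtColor(im,cv2.COLOR_RGB2GRAY).astype(float)
bh=cv2.morphologyEx(g,cv2.MORPH_BLACKHAT,np.ones((13,13)))
for i in(-1,0,1):
  for j in(-1,1):
    P=[R0[0]+c*47.5*i-sn*50*j,R0[1]+sn*47.5*i+c*50*j,54];u=proj('wrist',P,TT)
    x,y=np.round(u).astype(int)
    if not(20<x<540 and 20<y<400): print(i,j,u.round(),'out');continue
    w=bh[y-15:y+16,x-15:x+16];w=w*(w>.6*w.max());yy,xx=np.mgrid[-15:16,-15:16]
    k=np.unravel_index(w.argmax(),w.shape);m=(abs(yy-yy[k])<5)&(abs(xx-xx[k])<5);ww=w*m
    q=np.array([x+(ww*xx).sum()/ww.sum(),y+(ww*yy).sum()/ww.sum()])
    print(i,j,u.round(1),q.round(1),'peak',w.max(),'world',onplane('wrist',q,54,TT).round(1),'pred',np.round(P,1))
E
python3 scr.py pics/wH.png
```

```text
t 20.55 F [ 0.05 -0.4  -0.87] sd [0.44 0.43 0.47] M [-0.115  0.046  0.016] pos [ 515.8 -330.5  261.5]
[ 515.8 -330.5  261.5] [[0.06, 0.998, 0.0], [0.998, -0.06, -0.001], [-0.001, 0.0, -1.0]] 9.837645211490003
-1 -1 [234.  197.2] [240.7 189. ] peak 67.0 world [ 467.6 -330.9   54. ] pred [ 458.3 -340.8   54. ]
-1 1 [231.2 114.2] [238.6 127. ] peak 61.0 world [ 471.7 -256.2   54. ] pred [ 464.2 -241.    54. ]
0 -1 [272.1 197.2] [273.6 184.5] peak 56.0 world [ 508.7 -327.7   54. ] pred [ 505.7 -343.6   54. ]
0 1 [271.5 114. ] [259.4 100.6] peak 46.0 world [ 498.5 -227.8   54. ] pred [ 511.7 -243.8   54. ]
1 -1 [310.1 197.2] [302.9 194.2] peak 62.0 world [ 544.3 -342.2   54. ] pred [ 553.2 -346.4   54. ]
1 1 [312.  114.1] [304.1 104.3] peak 116.0 world [ 550.4 -235.    54. ] pred [ 559.1 -246.6   54. ]
```

Run:
```python
from h import *
import pickle
R0=np.array([508.7,-293.7]);yaw=np.radians(-3.4);c,sn=np.cos(yaw),np.sin(yaw)
s=r.observe()
for name,TT in [('wH',T('wrist',s)),('wB',pickle.load(open('TB.pkl','rb')))]:
  g=cv2.cvtColor(cv2.imread(f'pics/{name}.png'),cv2.COLOR_BGR2GRAY).astype(np.float32)
  for y0,y1 in [(-60,-15),(-20,20),(15,60)]:
    out=[]
    us=np.arange(-64,65,1.)
    for u in us:
      v=[]
      for y in np.linspace(y0,y1,25):
        q=proj('wrist',[R0[0]+c*u-sn*y,R0[1]+sn*u+c*y,54],TT)
        if 1<q[0]<558 and 1<q[1]<418: v.append(cv2.getRectSubPix(g,(1,1),tuple(map(float,q)))[0,0])
      out.append(np.median(v) if v else np.nan)
    out=np.array(out);print(name,y0,y1);print(' '.join(f'{int(u)}:{int(o)}' for u,o in zip(us,np.nan_to_num(out)) if abs(u)>34 or abs(u)<16))
```

```text
wH -60 -15
-64:136 -63:138 -62:138 -61:138 -60:138 -59:138 -58:138 -57:138 -56:120 -55:94 -54:85 -53:90 -52:93 -51:95 -50:99 -49:103 -48:105 -47:105 -46:105 -45:104 -44:102 -43:97 -42:87 -41:67 -40:51 -39:46 -38:45 -37:51 -36:76 -35:92 -15:133 -14:134 -13:135 -12:136 -11:136 -10:136 -9:125 -8:124 -7:130 -6:135 -5:136 -4:137 -3:138 -2:137 -1:133 0:119 1:109 2:103 3:116 4:141 5:149 6:181 7:189 8:190 9:190 10:190 11:191 12:190 13:149 14:105 15:94 35:67 36:63 37:63 38:58 39:51 40:61 41:79 42:89 43:94 44:96 45:98 46:102 47:106 48:106 49:106 50:105 51:103 52:99 53:91 54:79 55:76 56:80 57:79 58:77 59:77 60:76 61:75 62:75 63:74 64:74
wH -20 20
-64:76 -63:77 -62:77 -61:78 -60:79 -59:79 -58:80 -57:80 -56:75 -55:74 -54:81 -53:91 -52:98 -51:101 -50:103 -49:104 -48:104 -47:104 -46:104 -45:103 -44:101 -43:95 -42:84 -41:64 -40:50 -39:46 -38:45 -37:52 -36:78 -35:96 -15:135 -14:136 -13:137 -12:138 -11:137 -10:135 -9:128 -8:121 -7:130 -6:132 -5:134 -4:135 -3:137 -2:138 -1:137 0:119 1:109 2:98 3:99 4:113 5:142 6:177 7:189 8:190 9:190 10:190 11:190 12:190 13:147 14:100 15:83 35:74 36:66 37:62 38:72 39:6
[... 1971 characters left out ...]
06 54:84 55:83 56:82 57:82 58:82 59:82 60:83 61:84 62:85 63:86 64:87
wB 15 60
-64:78 -63:77 -62:76 -61:76 -60:78 -59:78 -58:76 -57:75 -56:87 -55:114 -54:136 -53:150 -52:160 -51:166 -50:169 -49:169 -48:169 -47:168 -46:167 -45:167 -44:166 -43:162 -42:152 -41:150 -40:158 -39:163 -38:158 -37:130 -36:92 -35:73 -15:79 -14:80 -13:94 -12:116 -11:135 -10:145 -9:152 -8:157 -7:160 -6:162 -5:164 -4:164 -3:163 -2:163 -1:163 0:165 1:166 2:167 3:168 4:170 5:171 6:173 7:173 8:174 9:170 10:154 11:122 12:91 13:76 14:74 15:76 35:78 36:78 37:76 38:77 39:79 40:80 41:82 42:83 43:82 44:86 45:87 46:86 47:87 48:85 49:85 50:86 51:89 52:92 53:94 54:95 55:96 56:97 57:100 58:101 59:100 60:100 61:101 62:102 63:104 64:103
```

>>> {"name": "arm_command", "arguments": {"motion": [[0,0,-0.02,0,0,0,0],[0,0,-0.045,0,0,0,0],[0,0,-0.07,0,0,0,0],[0,0,-0.085,0,0,0,0],[0,0,-0.095,0,0,0,0],[0,0,-0.1,0,0,0,0],[0,0,-0.105,0,0,0,0],[0,0,-0.11,0,0,0,0],[0,0,-0.115,0,0,0,0],[0,0,-0.115,0,0,0,0]]}}

```text
t: 21.55
tool_pos: [521.6, -337.4, 160.5]
tcp_rot: [[0.059, 0.998, 0.014], [0.998, -0.059, -0.018], [-0.017, 0.015, -1.0]]
force: [-5.5, 0.6, 37.5]
gripper_width: 0.115
finger_force: 35.0
```

Run:
```python
from h import *
im,s=avg(8,'wrist')
```

```text
t 21.95 F [-4.62  0.75 37.24] sd [0.5  0.52 0.32] M [ 0.046  1.624 -0.013] pos [ 521.5 -337.4  160.5]
```

>>> {"name": "arm_command", "arguments": {"motion": [[0,0,0.01,0,0,0,0],[0,0,0.02,0,0,0,0],[0,0,0.03,0,0,0,0],[0,0,0.03,0,0,0,0],[0,0,0.03,0,0,0,0]]}}

```text
t: 22.45
tool_pos: [515.9, -330.5, 175.8]
tcp_rot: [[0.06, 0.998, -0.001], [0.998, -0.06, -0.001], [-0.001, -0.001, -1.0]]
force: [0.6, 0.1, -1.6]
gripper_width: 0.105
finger_force: 35.0
```

Run:
```python
from h import *
im,s=avg(8,'wrist');cv2.imwrite('pics/wI.png',im[:,:,::-1]);print(np.round(s['tcp_rot'],3).tolist(),s['gripper_width']*94)
hsv=lambda b:cv2.cvtColor(b,cv2.COLOR_BGR2HSV)
for n in ['wG','wH','wI']:
    h=hsv(cv2.imread(f'pics/{n}.png'));m=((h[...,0]>105)&(h[...,0]<125)&(h[...,1]>150)&(h[...,2]>60)).astype(np.uint8)
    k,l,st,ce=cv2.connectedComponentsWithStats(m)
    print(n,[(st[i].tolist(),ce[i].round(1).tolist()) for i in range(1,k) if st[i][4]>150])
```

```text
t 22.85 F [-0.04 -0.21 -1.27] sd [0.32 0.37 0.45] M [-0.111  0.091 -0.01 ] pos [ 515.9 -330.7  176. ]
[[0.06, 0.998, -0.0], [0.998, -0.06, -0.001], [-0.001, -0.0, -1.0]] 10.179657828233914
wG [([270, 91, 20, 58, 1100], [279.6, 119.6]), ([271, 229, 18, 59, 823], [279.3, 263.7])]
wH [([270, 91, 20, 58, 1105], [279.5, 119.7]), ([269, 242, 22, 67, 1149], [279.3, 275.3])]
wI [([269, 88, 22, 60, 1198], [279.2, 117.2]), ([271, 242, 18, 47, 792], [279.5, 265.4])]
```

>>> {"name": "arm_command", "arguments": {"motion": [[-0.008,-0.002,0,0,0,0,0],[-0.018,-0.004,0,0,0,0,0],[-0.026,-0.0045,0,0,0,0,0],[-0.026,-0.0045,0,0,0,0,0],[-0.026,-0.0045,-0.005,0,0,0,0],[-0.026,-0.0045,-0.01,0,0,0,0],[-0.026,-0.0045,-0.015,0,0,0,0],[-0.026,-0.0045,-0.018,0,0,0,0],[-0.026,-0.0045,-0.018,0,0,0,0]]}}

```text
t: 23.75
tool_pos: [489.8, -334.9, 157.4]
tcp_rot: [[0.06, 0.998, -0.001], [0.998, -0.06, 0.0], [-0.0, -0.001, -1.0]]
force: [0.7, 0.5, -1.5]
gripper_width: 0.102
finger_force: 35.0
```

Run:
```python
from h import *
im,s=avg(8,'wrist');cv2.imwrite('pics/wJ.png',im[:,:,::-1])
```

```text
t 24.15 F [-0.15  0.15 -0.97] sd [0.31 0.39 0.41] M [-0.109  0.058 -0.013] pos [ 490.2 -335.4  158.6]
```

>>> {"name": "arm_command", "arguments": {"motion": [[0,0,-0.003,0,0,0,0],[0,0,-0.006,0,0,0,0],[0,0,-0.009,0,0,0,0],[0,0,-0.012,0,0,0,0],[0,0,-0.012,0,0,0,0]]}}

```text
t: 24.65
tool_pos: [489.8, -335.0, 145.6]
tcp_rot: [[0.06, 0.998, -0.001], [0.998, -0.06, -0.0], [-0.0, -0.001, -1.0]]
force: [-0.0, -0.3, -1.2]
gripper_width: 0.102
finger_force: 35.0
```

>>> {"name": "arm_command", "arguments": {"motion": [[0,0,-0.003,0,0,0,0],[0,0,-0.006,0,0,0,0],[0,0,-0.009,0,0,0,0],[0,0,-0.012,0,0,0,0],[0,0,-0.012,0,0,0,0]]}}

```text
t: 25.15
tool_pos: [489.8, -335.0, 133.7]
tcp_rot: [[0.06, 0.998, -0.001], [0.998, -0.06, -0.0], [-0.0, -0.001, -1.0]]
force: [-0.1, -0.1, -1.2]
gripper_width: 0.103
finger_force: 35.0
```

Run:
```python
from h import *
im,s=avg(6,'wrist')
```

```text
t 25.45 F [-0.18 -0.28 -1.35] sd [0.63 0.65 0.26] M [-0.119  0.064  0.003] pos [ 490.1 -335.4  134.5]
```

Into the slot without touching; now feel for the floor.

>>> {"name": "arm_command", "arguments": {"motion": [[0,0,-0.003,0,0,0,0],[0,0,-0.006,0,0,0,0],[0,0,-0.009,0,0,0,0],[0,0,-0.009,0,0,0,0]]}}

```text
t: 25.85
tool_pos: [489.7, -335.0, 124.6]
tcp_rot: [[0.06, 0.998, -0.001], [0.998, -0.06, -0.0], [-0.0, -0.001, -1.0]]
force: [0.3, -0.1, -0.4]
gripper_width: 0.106
finger_force: 35.0
```

>>> {"name": "arm_command", "arguments": {"motion": [[0,0,-0.001,0,0,0,0],[0,0,-0.002,0,0,0,0],[0,0,-0.002,0,0,0,0],[0,0,-0.002,0,0,0,0]]}}

```text
t: 26.25
tool_pos: [490.1, -335.3, 123.4]
tcp_rot: [[0.06, 0.998, 0.0], [0.998, -0.06, -0.001], [-0.001, 0.0, -1.0]]
force: [0.6, -0.0, -1.4]
gripper_width: 0.104
finger_force: 35.0
```

Run:
```python
from h import *
im,s=avg(8,'wrist')
```

```text
t 26.65 F [ 0.19 -0.35 -1.07] sd [0.69 0.49 0.37] M [-0.111  0.05   0.008] pos [ 490.  -335.3  123.3]
```

>>> {"name": "arm_command", "arguments": {"motion": [[0,0,-0.001,0,0,0,0],[0,0,-0.002,0,0,0,0],[0,0,-0.002,0,0,0,0],[0,0,-0.002,0,0,0,0]]}}

```text
t: 27.05
tool_pos: [490.1, -335.3, 121.4]
tcp_rot: [[0.06, 0.998, 0.0], [0.998, -0.06, -0.001], [-0.001, 0.0, -1.0]]
force: [1.5, 0.0, -1.4]
gripper_width: 0.104
finger_force: 35.0
```

>>> {"name": "arm_command", "arguments": {"motion": [[0,0,-0.001,0,0,0,0],[0,0,-0.002,0,0,0,0],[0,0,-0.002,0,0,0,0],[0,0,-0.002,0,0,0,0]]}}

```text
t: 27.45
tool_pos: [490.4, -335.6, 121.0]
tcp_rot: [[0.06, 0.998, 0.0], [0.998, -0.06, -0.002], [-0.002, 0.001, -1.0]]
force: [-2.3, 1.8, 7.7]
gripper_width: 0.1
finger_force: 35.0
```

Run:
```python
from h import *
im,s=avg(8,'wrist')
```

```text
t 27.85 F [-2.    1.82  7.28] sd [0.61 0.45 0.3 ] M [0.419 0.669 0.001] pos [ 490.4 -335.6  121. ]
```

>>> {"name": "arm_command", "arguments": {"motion": [[0,0,0.001,0,0,0,0],[0,0,0.001,0,0,0,0],[0,0,0.001,0,0,0,0],[0,0,0.001,0,0,0,0]], "grip_force": 4}}

```text
t: 28.25
tool_pos: [490.4, -335.7, 121.0]
tcp_rot: [[0.06, 0.998, 0.001], [0.998, -0.06, -0.002], [-0.002, 0.001, -1.0]]
force: [-1.5, 0.9, 4.6]
gripper_width: 0.105
finger_force: 4.0
```

>>> {"name": "arm_command", "arguments": {"motion": [[0,0,0.0,0,0,0,0.011],[0,0,0,0,0,0,0.012],[0,0,0,0,0,0,0.013],[0,0,0,0,0,0,0.015],[0,0,0,0,0,0,0.018],[0,0,0,0,0,0,0.022],[0,0,0,0,0,0,0.026],[0,0,0,0,0,0,0.03],[0,0,0,0,0,0,0.03]]}}

```text
t: 29.15
tool_pos: [490.1, -335.3, 120.3]
tcp_rot: [[0.06, 0.998, 0.0], [0.998, -0.06, -0.001], [-0.001, 0.0, -1.0]]
force: [0.9, 0.7, 0.5]
gripper_width: 0.32
finger_force: 0.0
```

```bash
cat > ck.py <<'E'
from h import *
import sys
im,s=avg(5,'wrist');n=sys.argv[1];cv2.imwrite(n,im[:,:,::-1]);TT=T('wrist',s)
h=cv2.cvtColor(cv2.imread(n),cv2.COLOR_BGR2HSV);m=((h[...,0]>105)&(h[...,0]<125)&(h[...,1]>150)&(h[...,2]>60)).astype(np.uint8)
k,l,st,ce=cv2.connectedComponentsWithStats(m)
for i in range(1,k):
    if st[i][4]>150: print(st[i].tolist(),ce[i].round(1).tolist(),'at z=152',onplane('wrist',ce[i],152,TT).round(1))
print(s['gripper_width']*94,s['finger_force'])
E
python3 ck.py pics/wK.png
```

```text
t 29.4 F [0.06 0.32 0.33] sd [0.59 0.33 0.46] M [-0.06   0.086  0.002] pos [ 490.  -335.3  120.3]
[245, 73, 22, 60, 1196] [255.9, 101.8] at z=152 [ 484.5 -252.2  152. ]
[251, 228, 20, 49, 870] [260.3, 252.6] at z=152 [ 481.1 -324.3  152. ]
29.79956213299673 0.03681322743432247
```

>>> {"name": "arm_command", "arguments": {"motion": [[-0.003,0,0,0,0,0,0.036],[-0.006,0,0,0,0,0,0.04],[-0.006,0,0,0,0,0,0.042],[-0.006,0,0.005,0,0,0,0.042],[-0.006,0,0.015,0,0,0,0.042],[-0.006,0,0.03,0,0,0,0.042],[-0.006,0,0.05,0,0,0,0.042],[-0.006,0,0.08,0,0,0,0.042],[-0.006,0,0.12,0,0,0,0.042],[-0.006,0,0.15,0,0,0,0.042]]}}

```text
t: 30.4
tool_pos: [484.6, -335.7, 274.6]
tcp_rot: [[0.06, 0.998, 0.003], [0.998, -0.06, -0.004], [-0.004, 0.003, -1.0]]
force: [0.5, -0.6, 0.2]
gripper_width: 0.443
finger_force: 0.0
```

>>> {"name": "arm_command", "arguments": {"motion": [[0,0,0.01,0,0,0,0.042],[0,0,0.01,0,0,0,0.042],[0,0,0.01,0,0,0,0.042],[0,0,0.01,0,0,0,0.042]]}}

```text
t: 30.8
tool_pos: [483.3, -334.6, 278.0]
tcp_rot: [[0.06, 0.998, -0.003], [0.998, -0.06, 0.002], [0.001, -0.003, -1.0]]
force: [0.5, 0.7, -0.5]
gripper_width: 0.446
finger_force: 0.0
```

```bash
python3 ck.py pics/wL.png
python3 - <<'E'
from h import *
import pickle
# triangulate clips from wK and wL poses approx, scene check, bystanders
for n in ['scene','top']:
    im=viewer.capture(n); cv2.imwrite(f'pics/{n}9.png',im[:,:,::-1])
    for q in ['buff_pack','disc_pack','stand','used_buff','copper_tee','brass_tap']:
        print(n,q,[(np.round(d['bbox']).tolist(),round(d['score'],2)) for d in nets.search_frame(n,q)[:1]])
print('pred clip R/L/foot top+scene',[proj(c,p).round() for c in('top','scene') for p in((481,-324,145),(484,-252,145),(488,-292,14))])
s=r.observe()
im=cv2.imread('pics/top9.png');h=cv2.cvtColor(im,cv2.COLOR_BGR2HSV);m=((h[...,0]>105)&(h[...,0]<125)&(h[...,1]>120)&(h[...,2]>50)).astype(np.uint8)
k,l,st,ce=cv2.connectedComponentsWithStats(m[180:240,340:420]);print([(st[i].tolist(),(ce[i]+[340,180]).round(1).tolist(),onplane('top',ce[i]+[340,180],140).round(1).tolist()) for i in range(1,k) if st[i][4]>5])
E
```

```text
t 31.05 F [-0.16  0.14  0.03] sd [0.5  0.39 0.51] M [-0.061  0.06  -0.013] pos [ 483.8 -335.1  279.4]
[266, 102, 11, 28, 277] [270.7, 115.6] at z=152 [ 480.4 -252.7  152. ]
[267, 179, 9, 26, 218] [271.0, 191.4] at z=152 [ 475.9 -324.7  152. ]
[236, 284, 71, 25, 1163] [272.0, 295.5] at z=152 [ 469.3 -438.8  152. ]
41.98221256313065 0.0
scene buff_pack [([339.0, 235.0, 373.0, 290.0], 0.66)]
scene disc_pack [([254.0, 183.0, 287.0, 233.0], 0.92)]
scene stand [([249.0, 176.0, 334.0, 262.0], 0.92)]
scene used_buff [([376.0, 253.0, 386.0, 276.0], 0.82)]
scene copper_tee [([235.0, 262.0, 260.0, 282.0], 0.65)]
scene brass_tap [([232.0, 243.0, 264.0, 263.0], 0.87)]
top buff_pack [([367.0, 218.0, 405.0, 229.0], 0.69)]
top disc_pack [([249.0, 199.0, 284.0, 213.0], 0.5)]
top stand [([244.0, 166.0, 323.0, 235.0], 0.63)]
top used_buff [([369.0, 200.0, 398.0, 209.0], 0.67)]
top copper_tee [([281.0, 254.0, 300.0, 279.0], 0.77)]
top brass_tap [([267.0, 239.0, 283.0, 266.0], 0.73)]
pred clip R/L/foot top+scene [array([403., 224.]), array([377., 223.]), array([380., 223.]), array([370., 248.]), array([345., 238.]), array([356., 288.])]
[([34, 42, 9, 4, 29], [377.7, 223.7], [482.0, -255.1, 140.0]), ([60, 44, 9, 3, 25], [404.0, 225.0], [477.6, -328.5, 140.0])]
```

```bash
python3 -c "
from station import r
print(r.finish_job())"
```

```text
the job is handed in; nothing more can be done
None
```

The buff pack came off its hook with no sign of catching and was handed in released in the rack's empty slot, leaning about 6° by my estimate. On the way I lowered it onto the rack's middle wall by mistake, about 37 N at the wrist (under the 120 N limit), then lifted it and re-aimed; the other pack, stand, tee, tap and used buff look unmoved (the tins were not re-checked), and the hand-in gave no verdict.

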